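# Hold the grooming cabinet unlocked with its key

## Task

Take the black-headed key out of its wooden stand, push it down into the lock on top of the small mirrored cabinet, past the sticky pins until its collar is home on the lock plate, then turn it a full quarter turn clockwise (seen from above) so that the mirrored door springs ajar. The lock is spring-loaded and turns back when let go, so finish still gripping the key, fully in and held turned against the spring; leave the tumbler, comb, brush and tin where they are.

Things in the scene. Friction and masses are not known exactly. Their poses are not given: they have to be found in the camera images.
- key_grip (a point): Centre of the key's head: an upright flat black block 30 mm wide (its x), 10 mm thick (its y; grip it across this), 30 mm tall. z points up, from blade to head. Key: 76 mm long, about 60 g, the same either way round (half a turn about z). Below the head a steel shank of 5.5 mm diameter; on it a flat round collar, 22 mm diameter, 3 mm thick, underside 38 mm below this point.
- key_tip (a point): Lowest point of the key, on its axis, 61 mm below key_grip, same axes. The flat steel blade here is 18 mm wide (x), 5 mm thick (y) and 14 mm tall, its lower 8 mm tapered to a blunt end 9 mm wide and 2 mm thick. At the start the collar rests on the stand's top and the blade hangs 23 mm deep in its slot.
- stand: Fixed wooden key stand, 75 (x) x 55 (y) x 36 (z) mm, origin at the centre of its underside. A slot 22 mm long (along x) and 9 mm wide in the middle of its top holds the key loosely (it may sit up to 2 mm off centre).
- keyhole (a point): Centre of the keyway's mouth on the lock plate's upper face, 166 mm above the table; z up. The slot is 20.5 mm long along x, 7.5 mm wide along y. Two sticky spring pins, felt while the tip is 12 to 19 mm deep, need 5 to 15 N to pass; small wiggles help. Home: collar on the plate, tip 23 mm deep. The key can turn only with the tip over 20 mm deep; once turned it cannot be pulled out.
- cabinet: Fixed white cabinet, 160 deep (x) x 200 wide (y) x 160 mm high, origin at the centre of its underside. The mirrored door is on its -x side, which faces roughly away from the robot. On its clear top is a square steel lock plate, 44 mm wide, 6 mm thick, centred 20 mm to +x of the middle. The keyway goes through the plate into the turning lock cylinder under it.
- lock (a joint): Angle of the lock cylinder, rad: 0 unturned, growing clockwise seen from above, stop at 1.65. The key has about 0.12 rad of play in it. A spring (0.04 N m per rad, about 0.08 N m at a quarter turn) turns it back when the key is let go.
- door (a joint): Opening angle of the mirrored door, rad: 0 shut; the turning lock pushes it ajar to about 0.25 at a quarter turn. It opens away from the robot.
- tumbler: Empty glass tumbler, 68 mm diameter, 95 mm high, upright; origin at the centre of its underside. Leave alone.
- comb: Steel flea comb lying flat, back 110 mm long (y), teeth on its +x side, 6 mm thick; origin under the middle of its back. Leave alone.
- brush: White slicker brush lying flat, head 90 x 50 mm on its +y side, handle on its -y side, about 200 mm long, 29 mm high; origin under its neck. Leave alone.
- tin: Closed tin box with lid, 94 (x) x 134 (y) x 63 mm high; origin at the centre of its underside. Leave alone.
There are look-alikes about, which are no part of the job. What is shaped like the part that bears key_grip but pink is not meant.

How it is judged (in metres and radians):
On the way, in this order (a step that is already met when the one before it is completed fails the run):
1. the key is lifted out of its stand in the gripper (z of key_tip in the frame of stand above 0.045 m and contact force between the fingers and key above 1 N), for 0.1 s.
2. the key is pushed fully home in the lock, not yet turned (z of key_tip in the frame of keyhole below -0.0195 m and horizontal distance between key_tip and keyhole below 0.004 m and value of joint lock below 0.4 rad), for 0.1 s.
3. the key is turned a quarter, door ajar (z of key_tip in the frame of keyhole below -0.0195 m and horizontal distance between key_tip and keyhole below 0.004 m and value of joint lock above 1.25 rad and value of joint door above 0.12 rad), for 0.3 s.
At the end, for the whole second after the job is handed in: Key gripped (over 2 N), upright within 0.15 rad, tip over 19.5 mm below the keyhole mouth and within 4 mm of its axis; lock held above 1.25 rad, door ajar over 0.12 rad; tumbler, comb, brush and tin within 20 mm of their starts, tumbler upright (all of step 3 and contact force between the fingers and key above 2 N and angle between key's own z axis and vertical below 0.15 rad and distance of each of tumbler, comb, brush, tin from where it was at the start of the episode below 0.02 m and angle between tumbler's own z axis and vertical below 0.1 rad); the arm keeps its last pose, push and grip.
It fails at once if a bystander is knocked away or the tumbler tipped (distance of any of tumbler, comb, brush, tin from where it was at the start of the episode above 0.03 m or angle between tumbler's own z axis and vertical above 0.3 rad).
It also fails if it takes over 51 s, if anything falls off the work surface, if the arm or the gripper's body presses on something with over 40 N, if the wrist force passes 120 N, or if a joint passes its speed limit or range.

## Robot

A 7-joint arm with a two-finger parallel gripper is mounted at the origin on the work surface. World frame = base frame: x ahead of the robot, y to its left, z up, the work surface at z = 0. Lengths are in m, angles in degrees, forces in N, time in s.
With the tool pointing down it reaches from about 0.425 to 0.875 m from the base axis. Payload 8.4 kg.
Tool frame: the origin (TCP) lies midway between the tips of the shut fingers; the grasp point (between the pads) lies 19 mm behind it; z points along the fingers, y is the direction in which the jaws open and shut (so a half turn about z gives the same grasp; the last joint's range is limited). The gripper opens to 85 mm and grips with 20 to 120 N. Pads are 22 mm wide; open, the fingers measure 114 mm over their backs; the gripper's body (76 mm by 85 mm) begins 54 mm behind the grasp point. The pads swing forward as they close: fully open they stand 13 mm farther back than shut.
Start: joints at [-71.459, 19.091, 2.286, 83.961, -0.768, 76.965, -3.352], TCP at [0.267, 0.593, 0.231] pointing down, gripper open.
Joint ranges: [-147.57, 147.57], [-21.85, 119.76], [-74.77, 79.35], [14.55, 137.4], [-85.83, 265.84], [4.83, 119.75], [-152.11, 152.11]. Speed limits (degrees/s): [127.2, 127.2, 159.86, 159.86, 180, 180, 180].

## Interface

Orientations are given as [roll, pitch, yaw] about the fixed x, y, z axes, in that order (R = Rz(yaw) Ry(pitch) Rx(roll)).
In Python, from cell import manip gives the robot as it stands.
- The arm moves only by the shell command python3 -m creep 'ROWS' [OPENING] [FORCE]. ROWS is JSON, one flat list of numbers, 6 for each row, row after row: the shift along the tool's x, y, z in mm, then the turn, a rotation vector about the tool's x, y, z in degrees. A call has 1 to 12 rows; each row is the pose to reach, as a shift and turn from the pose commanded when the call began, along the tool's axes at that moment; what a row does not reach only later rows make up. A row lasts 1/10 s, in which the tool goes at most 50 mm and 8.59 degrees, less where a joint would pass 70% of its speed; a pose out of reach is approached as far as the arm can. A call with a gripper value outside its range is refused whole. OPENING is the opening in per cent of the stroke, from 0 (shut) to 100 (fully open), set as the call begins (- or left out, the last holds). The fingers move at their own pace and stop on an object; FORCE is the grip in N (left out, the last holds). Time passes only in rows, so rows that repeat a pose let the fingers close. It gives the time, the measured TCP pose, the force and the opening at its end, in the units of the state.
- manip.get_state(): the state, without advancing time (a new reading comes with each control period).
- manip.snapshot(name): name is "side" or "top" or "wrist"; returns (picture, depth): 400x640x3 uint8, blue, green, red; 400x640 float32, m along the optical axis (not along the pixel's ray), 0 where there is no reading.
- manip.camera_model(name): a dict with "mtx" (3x3 intrinsics, pixels), "rvec" (rotation vector, rad) and "tvec" (3), from world to camera coordinates, as OpenCV has them. Camera axes: x right, y down, z forward; pixel columns grow to the right and rows downward; lengths in m; the calibration is good to about 2 mm. A picture is of the moment at which its call begins: read the wrist's pose just before it. camera_model takes no time and is no camera call; for the wrist camera it gives the pose at the moment of the call.
- manip.finish_job(): hands the job in, once; it reports no verdict.
Trained networks look in the newest picture that a camera, given by its name, has taken for a name from the list of things; names that differ only in an ending like _2 or _b are one class to them, and where a whole thing is asked for, a point or a joint stands for the part that bears it (a point fixed in the world has none). Each returns a list of dicts, best first, with "score" (0 to 1); they miss things now and then, are a little off and sometimes report something else, mostly with a low value. They report only what shows in the picture. A call takes as long as a camera call. They do not tell look-alikes from the thing itself.
- manip.look_for(query, camera): "uv" ([column, row] in pixels, amid what is visible of it).
- manip.cut_out(query, camera): "mask" (400x640 bool, what is visible of it) and "uv" ([column, row] in pixels, amid what is visible of it).
- manip.place_of(query, camera): "uv" ([column, row] in pixels: a listed point, or the origin of a listed thing).
The state is a dict: "time": time; "joints": joint angles; "joint_vel": joint speeds; "joint_torque": joint torques, N m; "position": TCP position; "eef_rot": TCP orientation; "force": force on the tool from outside, world axes, zero at the start; "ft_torque": the same for the moment, N m; "opening": opening from 0.0 (shut) to 1.0 (fully open).
Only numpy, scipy, OpenCV 4.12 (cv2) and the standard library are available. Lean on these libraries where they do the work, as an engineer would, in place of code of your own. Each camera call takes 0.05 s, during which the arm holds its last target. There are 200 camera calls.

## Working session

There is one attempt and no reset: what is moved stays moved. The work goes in short steps, Python scripts to look and compute and a shell command to move; the robot and the scene stay as the last step left them, time stands still between calls to the robot, and variables do not carry over. Pictures are saved under pics/ and viewed, about 8 in all and at most 12, crops included, and the job is handed in when it is done.

```bash
ls; mkdir -p pics
cat > h.py <<'E'
import numpy as np, cv2
from cell import manip
from scipy.spatial.transform import Rotation as R
def cam(n):
    m=manip.camera_model(n); K=np.array(m["mtx"],float); r=cv2.Rodrigues(np.array(m["rvec"],float))[0]; t=np.array(m["tvec"],float).ravel()
    return K,r,t
def ray(n,uv,c=None):
    K,r,t=c or cam(n); d=np.linalg.inv(K)@[uv[0],uv[1],1]; return -r.T@t, r.T@d
def onz(n,uv,z,c=None):
    o,d=ray(n,uv,c); return o+d*(z-o[2])/d[2]
def cloud(n,depth,c=None):
    K,r,t=c or cam(n); v,u=np.mgrid[:400,:640]; z=depth
    p=np.stack([(u-K[0,2])/K[0,0]*z,(v-K[1,2])/K[1,1]*z,z],-1); return (p-t)@r
def tri(o1,d1,o2,d2):
    A=np.stack([d1,-d2],1); s=np.linalg.lstsq(A,o2-o1,rcond=None)[0]; a=o1+s[0]*d1; b=o2+s[1]*d2
    return (a+b)/2, np.linalg.norm(a-b)
def toolrow(target,yaw=None):
    s=manip.get_state(); T=R.from_euler('xyz',s["eef_rot"],degrees=True)
    return T.inv().apply(np.array(target)-s["position"])*1000
E
python3 - <<'E'
from h import *
s=manip.get_state(); print(s["position"],s["eef_rot"],s["time"])
ims=[]
for n in ["top","side"]:
    im,d=manip.snapshot(n); ims.append(im); c=cam(n); P=cloud(n,d,c)
    np.savez(n+".npz",im=im,d=d,P=P); cv2.imwrite(f"pics/{n}0.png",im)
    for q in ["key_grip","key_tip","stand","keyhole","cabinet","tumbler","comb","brush","tin"]:
        for k in manip.place_of(q,n)[:3]:
            u=np.round(k["uv"]).astype(int); 
            p=P[min(max(u[1],0),399),min(max(u[0],0),639)]
            print(n,q,u,round(k["score"],2),p.round(3))
cv2.imwrite("pics/both.png",cv2.resize(np.vstack(ims),(480,600)))
E
```

```text
pics
[0.26654453 0.59232096 0.23041985] [-1.79905443e+02  8.52542042e-03  1.55775537e+02] 0.0
top key_grip [390 192] 0.46 [ 0.667 -0.208  0.043]
top key_grip [398 227] 0.4 [ 0.568 -0.226  0.038]
top key_tip [407 201] 0.46 [ 0.647 -0.26   0.011]
top key_tip [396 234] 0.4 [ 0.546 -0.215  0.063]
top stand [398 235] 0.64 [ 0.541 -0.219  0.074]
top stand [395 231] 0.4 [ 0.557 -0.217  0.037]
top keyhole [242 236] 0.73 [0.538 0.19  0.147]
top cabinet [398 235] 0.65 [ 0.541 -0.219  0.074]
top cabinet [250 236] 0.62 [0.535 0.167 0.166]
top tumbler [323 209] 0.56 [ 0.629 -0.019  0.01 ]
top tumbler [314 159] 0.39 [0.779 0.004 0.006]
top comb [314 162] 0.65 [ 0.772  0.004 -0.001]
top brush [486 234] 0.59 [ 0.545 -0.473  0.026]
top brush [400 234] 0.45 [ 0.541 -0.221  0.093]
top tin [142 236] 0.89 [0.556 0.477 0.061]
top tin [399 229] 0.39 [ 0.555 -0.219  0.09 ]
side key_grip [348 278] 0.68 [ 0.677 -0.195  0.008]
side key_grip [301 280] 0.56 [ 0.551 -0.227  0.082]
side key_tip [345 299] 0.69 [ 0.652 -0.248  0.002]
side key_tip [304 295] 0.63 [ 0.554 -0.236  0.037]
side stand [304 299] 0.67 [ 0.552 -0.245  0.033]
side keyhole [268 152] 0.84 [0.548 0.177 0.165]
side cabinet [273 196] 0.65 [0.54  0.09  0.073]
side tumbler [312 232] 0.98 [ 0.623 -0.039  0.033]
side comb [359 222] 0.53 [ 0.772 -0.005  0.002]
side brush [359 220] 0.62 [ 0.777  0.007 -0.003]
side tin [264 142] 0.58 [0.546 0.242 0.159]
side tin [314 234] 0.17 [ 0.628 -0.041  0.026]
```

View pics/top0.png

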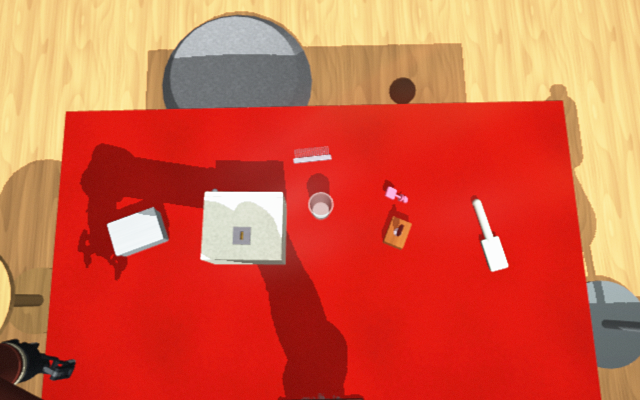

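View pics/side0.png

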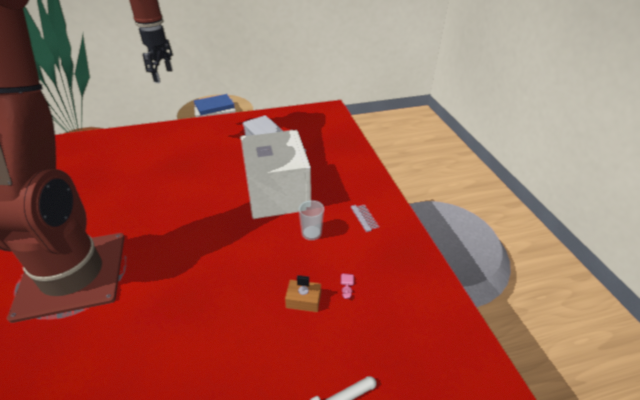

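The black key is upright in the stand (top 398,229; side 302,281). The pink look-alike lies behind it (top 395,193; side 347,287). The black one fits the description. Next I work out the yaws and the wrist camera's offset.

Run:
```python
from h import *
s=manip.get_state(); T=R.from_euler('xyz',s["eef_rot"],degrees=True)
K,r,t=cam("wrist"); c=-r.T@t
print("cam off tool",T.inv().apply(c-s["position"])*1000,"axis in tool",T.inv().apply(r[2]),"camx in tool",T.inv().apply(r[0]),K[0,0])
z=np.load("top.npz"); P=z["P"]; im=z["im"].astype(int); 
def rect(m,name):
    pts=P[m][:,:2].astype(np.float32)*1000; q=cv2.minAreaRect(pts); print(name,m.sum(),q,np.median(P[m][:,2]))
v,u=np.mgrid[:400,:640]
m=(P[...,2]>.15)&(P[...,2]<.185)&(u>190)&(u<295)&(v>180)&(v<270); rect(m,"cab")
m2=m&(im.max(-1)<160)&(np.abs(u-242)<14)&(np.abs(v-236)<13); rect(m2,"plate")
m=(P[...,2]>.025)&(P[...,2]<.045)&(abs(u-398)<25)&(abs(v-232)<25); rect(m,"stand")
a=onz("top",[398,229],.075); print("key@top z .075",a)
o1,d1=ray("top",[398,228]);o2,d2=ray("side",[302,281]); print("key tri",tri(o1,d1,o2,d2))
o1,d1=ray("top",[242,236]);o2,d2=ray("side",[265,152]); print("lock tri",tri(o1,d1,o2,d2))
for q in ([.47,.18,.34],[.50,.15,.36]): print(toolrow(q))
```

```text
cam off tool [  79.6729077    -0.91234235 -142.52345269] axis in tool [-3.09063002e-01  3.11704148e-04  9.51041515e-01] camx in tool [-8.93968854e-04  9.99999409e-01 -6.18266029e-04] 298.3352354173058
cab 5378 ((565.97509765625, 187.65151977539062), (200.60406494140625, 175.34046936035156), 88.1109619140625) 0.16059404013493306
plate 65 ((535.7884521484375, 188.16058349609375), (38.33739471435547, 39.039005279541016), 86.10334777832031) 0.1657462451152593
stand 497 ((555.44091796875, -224.99490356445312), (55.772865295410156, 76.6635971069336), 65.51042175292969) 0.03645218036938309
key@top z .075 [ 0.55743092 -0.2193245   0.075     ]
key tri (array([ 0.55749605, -0.22030001,  0.06951229]), np.float64(0.006816943802519905))
lock tri (array([0.53852325, 0.18831688, 0.15914338]), np.float64(0.0033445947368510183))
[-354.75243231 -292.96644472 -108.6794807 ]
[-394.41973664 -308.01486967 -128.6807275 ]
```

```bash
python3 -m creep '[-20,-13,-10,0,0,0,-56,-36,-25,0,0,0,-95,-60,-40,0,0,0,-135,-85,-55,0,0,0,-175,-110,-65,0,0,0,-215,-135,-70,0,0,0,-255,-160,-70,0,0,0,-295,-185,-70,0,0,0,-335,-210,-70,0,0,0,-370,-233,-70,0,0,0,-400,-252,-70,0,0,0,-410,-258,-70,0,0,0]' 100 20
python3 - <<'E'
from h import *
s=manip.get_state();c=cam("wrist"); im,d=manip.snapshot("wrist"); print(s["time"],s["position"],s["eef_rot"],s["joints"])
P=cloud("wrist",d,c); cv2.imwrite("pics/w1.png",im); np.savez("w1.npz",im=im,d=d,P=P)
for q in ["keyhole","cabinet"]:
    for k in manip.place_of(q,"wrist")[:2]:
        print(q,k["uv"],k["score"],onz("wrist",k["uv"],.166,c), P[int(k["uv"][1]),int(k["uv"][0])])
E
```

```text
time: 2.2
position: [0.5367, 0.1847, 0.3016]
eef_rot: [-180.0, 0.1, 155.4]
force: [-0.9, -0.1, 0.5]
opening: 0.996
2.2 [0.53667409 0.18469555 0.30164075] [-1.79971918e+02  8.39343235e-02  1.55446981e+02] [-42.11890546   7.68003169  20.89359277  90.38328471  -2.67542617
  82.40620889  44.40222487]
keyhole [329.0, 187.0] 0.57 [0.53921065 0.19105069 0.166     ] [0.54567374 0.18882157 0.14220896]
cabinet [329.1, 168.4] 0.87 [0.5224942  0.19864331 0.166     ] [0.52209103 0.19871846 0.16605012]
```

View pics/w1.png

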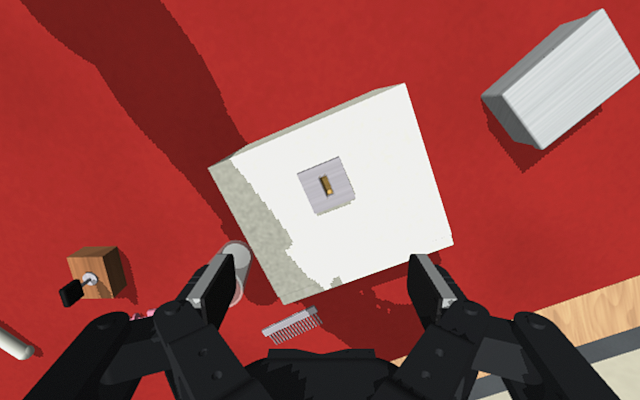

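The wrist view shows the lock plate around (326,185), with the brass keyway at (327,185) clear. The tumbler (235,265) and comb (290,325) stand beyond the cabinet. I measure the slot on the plate plane, then go to the stand.

```bash
cat >> h.py <<'E'
def planexy(n,uv,z,c):
    return np.array([onz(n,p,z,c)[:2] for p in uv])
E
python3 - <<'E'
from h import *
z=np.load("w1.npz"); im=z["im"]; P=z["P"]; c=cam("wrist")
hsv=cv2.cvtColor(im,cv2.COLOR_BGR2HSV); v,u=np.mgrid[:400,:640]
near=(abs(u-326)<35)&(abs(v-185)<35)
sl=near&(hsv[...,1]>90)&(abs(u-326)<14)&(abs(v-185)<16)
pl=near&(im.max(-1)<228)&(P[...,2]>.1635)
for m,nm in((sl,"slot"),(pl,"plate")):
    q=np.argwhere(m)[:,::-1]; xy=planexy("wrist",q,.166,c)*1000
    print(nm,m.sum(),cv2.minAreaRect(xy.astype(np.float32)),xy.mean(0), np.median(P[m][:,2]))
m=(P[...,2]>.157)&(P[...,2]<.1625)&(u>200)&(u<460)&(v<310)
print("cab",cv2.minAreaRect((P[m][:,:2]*1000).astype(np.float32)))
print("wrist cam centre", -c[1].T@c[2])
print(toolrow([.5565,-.2215,.23]))
E
```

```text
slot 118 ((533.9127807617188, 194.30419921875), (6.117980003356934, 18.136112213134766), 88.56755065917969) [533.83510277 194.31898246] 0.14241713422715468
plate 1864 ((535.0449829101562, 194.19863891601562), (43.80707550048828, 44.59730911254883), 88.36942291259766) [534.59280832 194.43828955] 0.16610844775815667
cab ((564.8001708984375, 188.201171875), (200.70602416992188, 174.45843505859375), 88.10897064208984)
wrist cam centre [0.46166722 0.22130148 0.44384469]
[-188.8980207  -365.61309909   71.15054086]
```

```bash
python3 -m creep '[-12,-24,0,0,0,0,-30,-58,0,0,0,0,-49,-95,0,0,0,0,-68,-132,0,0,0,0,-87,-169,0,0,0,0,-106,-206,10,0,0,0,-125,-243,25,0,0,0,-144,-280,40,0,0,0,-163,-317,55,0,0,0,-178,-345,65,0,0,0,-189,-366,71,0,0,0,-189,-366,71,0,0,0]'
python3 - <<'E'
from h import *
s=manip.get_state();c=cam("wrist"); im,d=manip.snapshot("wrist"); s2=manip.get_state();print(s["time"],s["position"],s2["position"],s["eef_rot"],s["joints"])
P=cloud("wrist",d,c); cv2.imwrite("pics/w2.png",im[60:360,120:520].repeat(2,0).repeat(2,1)); np.savez("w2.npz",im=im,d=d,P=P)
for q in ["key_grip","stand"]:
    for k in manip.place_of(q,"wrist")[:2]:
        print(q,k["uv"],k["score"],onz("wrist",k["uv"],.074 if q=="key_grip" else 0,c), P[int(k["uv"][1]),int(k["uv"][0])])
E
```

```text
time: 3.55
position: [0.5563, -0.2234, 0.2292]
eef_rot: [-179.9, -0.1, 155.7]
force: [0.1, 0.7, 0.3]
opening: 1.006
3.55 [ 0.5563406  -0.22339777  0.22918379] [ 0.55698678 -0.22136187  0.22963498] [-1.79924738e+02 -8.44336179e-02  1.55656510e+02] [-13.72682757  15.1501702   38.00133148  92.97339446  -9.50107628
  75.26541908  91.4035236 ]
key_grip [378.0, 237.0] 0.82 [ 0.63784282 -0.19298399  0.074     ] [ 0.67013595 -0.19332893  0.01162492]
key_grip [320.3, 184.2] 0.66 [ 0.55723792 -0.22577277  0.074     ] [ 0.55320396 -0.2242126   0.0890856 ]
```

View pics/w2.png

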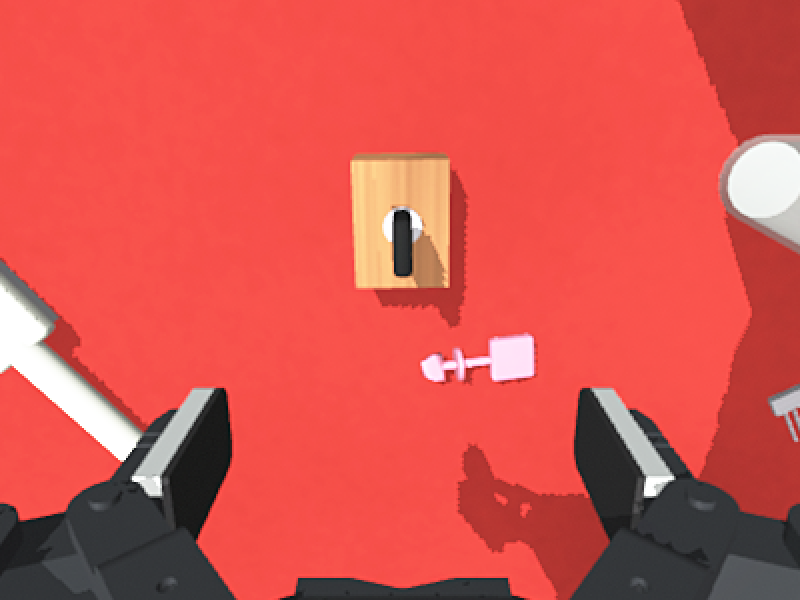

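The crop confirms it. The black key stands in the stand at crop (402,240), full (321,180). The pink look-alike lies at crop (490,358). I take a settled measurement of the head's top face.

Run:
```python
from h import *
s=manip.get_state();c=cam("wrist"); im,d=manip.snapshot("wrist"); s2=manip.get_state();print(s["time"],s["position"],s2["position"],s2["eef_rot"])
P=cloud("wrist",d,c); v,u=np.mgrid[:400,:640]
nr=(abs(u-321)<35)&(abs(v-180)<45)
for lo,hi,nm in((.083,.095,"top"),(.03,.0378,"stand"),(.0375,.0415,"collar")):
    m=nr&(P[...,2]>lo)&(P[...,2]<hi); q=P[m]*1000; print(nm,m.sum(),q.mean(0),cv2.minAreaRect(q[:,:2].astype(np.float32)))
m=nr&(im.max(-1)<70); q=np.argwhere(m)[:,::-1]; print("black px",cv2.minAreaRect(q.astype(np.float32)))
bt=P[m]; print(np.percentile(bt[:,2],[5,50,95]))
m=nr&(im.max(-1)<90)&(P[...,2]>.086); print(P[m].mean(0),cv2.minAreaRect((P[m][:,:2]*1000).astype(np.float32)))
```

```text
3.7 [ 0.55770593 -0.21957565  0.23030142] [ 0.55778754 -0.21947101  0.23047382] [ 1.79935607e+02 -4.55723359e-03  1.55960008e+02]
top 284 [ 553.54474681 -223.1739639    88.51751233] ((554.0822143554688, -223.54220581054688), (9.859197616577148, 29.169967651367188), 68.1949462890625)
stand 2576 [ 551.72203253 -223.16427992   36.08802149] ((554.2982177734375, -224.38131713867188), (54.704811096191406, 75.1701889038086), 66.67893981933594)
collar 198 [ 553.36401013 -222.47943871   38.57145483] ((553.9385986328125, -223.99569702148438), (54.031063079833984, 74.025390625), 66.07366180419922)
black px ((316.5, 181.0), (32.0, 9.0), 90.0)
[0.07356255 0.0887346  0.0899285 ]
[ 0.55311467 -0.22317415  0.08994632] ((524.6522827148438, -210.42990112304688), (8.948907852172852, 91.42874908447266), 65.87840270996094)
```

```bash
python3 -m creep '[2,-5,20,0,0,-1,2,-5,55,0,0,-1,2,-5,95,0,0,-1,2,-5,130,0,0,-1,2,-5,155,0,0,-1,2,-5,170,0,0,-1,2,-5,175,0,0,-1,2,-5,175,0,0,-1,2,-5,175,0,0,-1,2,-5,175,0,0,-1]' 50 40
python3 - <<'E'
from h import *
s=manip.get_state();c=cam("wrist");print(s["position"],s["eef_rot"],s["force"]); im,d=manip.snapshot("wrist"); s=manip.get_state();print(s["position"])
cv2.imwrite("pics/w3.png",im)
E
```

```text
time: 4.75
position: [0.5539, -0.2261, 0.0567]
eef_rot: [180.0, 0.1, 156.8]
force: [0.2, -0.0, -0.3]
opening: 0.5
[ 0.55391255 -0.2260524   0.05668948] [1.79969481e+02 1.18832774e-01 1.56780934e+02] [ 0.17324793 -0.04043601 -0.25362358]
[ 0.55376588 -0.22605963  0.0565174 ]
```

View pics/w3.png

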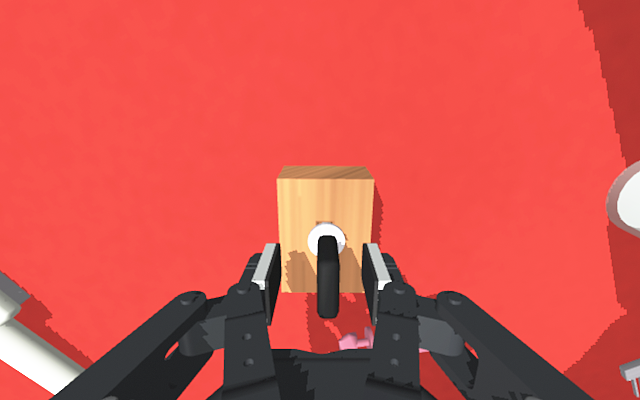

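The key at (327,275) is between the pads (270–375), about 2 mm off centre. I shift by 2 mm and close.

```bash
python3 -m creep '[0,2,0,0,0,0,0,2,0,0,0,0]' && python3 -m creep '[0,2,0,0,0,0,0,2,0,0,0,0,0,2,0,0,0,0,0,2,0,0,0,0,0,2,0,0,0,0]' 0 80
```

```text
time: 5.0
position: [0.5542, -0.2237, 0.0557]
eef_rot: [180.0, 0.0, 156.8]
force: [-0.4, 0.3, 0.6]
opening: 0.497
time: 5.5
position: [0.5546, -0.2222, 0.0553]
eef_rot: [-180.0, -0.0, 156.8]
force: [0.5, -0.4, -0.3]
opening: 0.101
```

```bash
python3 -m creep '[0,0,-5,0,0,0,0,0,-20,0,0,0,0,0,-45,0,0,0,0,0,-80,0,0,0,0,0,-120,0,0,0,0,0,-160,0,0,0,0,0,-195,0,0,0,0,0,-220,0,0,0,0,0,-230,0,0,0,0,0,-230,0,0,0]'
python3 - <<'E'
from h import *
s=manip.get_state();print(s["position"],s["eef_rot"],s["force"],s["ft_torque"],s["joints"],s["opening"])
n="wrist";c=cam(n);im,d=manip.snapshot(n);cv2.imwrite("pics/w4.png",im);np.savez("w4.npz",im=im,d=d,P=cloud(n,d,c))
for k in manip.place_of("key_tip",n)[:2]: print(k)
print(toolrow([.534,.194,.285]), 0)
E
```

```text
time: 6.5
position: [0.555, -0.2225, 0.287]
eef_rot: [180.0, 0.1, 156.8]
force: [0.4, -0.8, -1.5]
opening: 0.105
[ 0.55498334 -0.2225483   0.28697744] [1.79962422e+02 1.48819817e-01 1.56763793e+02] [ 0.42828879 -0.7672458  -1.54657827] [0.04016776 0.004526   0.01286544] [-14.47620884  13.03430745  38.68541811  88.38978888  -8.23740008
  81.30613246  91.47787334] 0.10527024000145997
{'uv': [322.4, 224.9], 'score': 0.95}
{'uv': [328.0, 227.8], 'score': 0.72}
[182.53355431 374.28698662  -0.54430716] 0
```

View pics/w4.png

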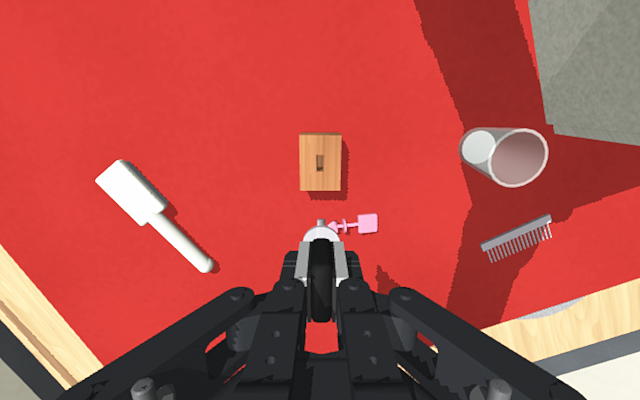

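```bash
python3 -m creep '[8,17,0,0,0,-2,24,50,0,0,0,-4,42,86,0,0,0,-6,60,122,0,0,0,-9,78,160,0,0,0,-12,96,197,0,0,0,-114,114,234,0,0,0,-18]' 0 9999 2>&1 | tail -1; python3 -m creep '[8,17,0,0,0,-2,24,50,0,0,0,-4,42,86,0,0,0,-6,60,122,0,0,0,-9,78,160,0,0,0,-12,96,197,0,0,0,-15,114,234,0,0,0,-18,132,271,0,0,0,-20,150,308,0,0,0,-21.6,166,342,0,0,0,-21.6,178,365,0,0,0,-21.6,182,374,0,0,0,-21.6]'
python3 -m creep '[0,0,0,0,0,0,0,0,0,0,0,0,0,0,0,0,0,0]'
cat > look.py <<'E'
from h import *
import sys
s=manip.get_state();print(s["time"],s["position"],s["eef_rot"],s["force"],s["opening"])
n="wrist";c=cam(n);im,d=manip.snapshot(n);cv2.imwrite(f"pics/{sys.argv[1]}.png",im[100:350,220:420].repeat(2,0).repeat(2,1));P=cloud(n,d,c);np.savez(sys.argv[1]+".npz",im=im,d=d,P=P)
hsv=cv2.cvtColor(im,cv2.COLOR_BGR2HSV)
T=R.from_euler('xyz',s["eef_rot"],degrees=True);K,r,t=c
def px(p): q=K@(r@p+t); return q[:2]/q[2]
for nm,o in(("tip",[0,0,.042]),("collar",[0,0,.0175]),("headtop",[0,0,-.034])): print("expected",nm,px(s["position"]+T.apply(o)).round(1))
for q in ("key_tip","keyhole"):
    for k in manip.place_of(q,n)[:2]: print(q,k["uv"],round(k["score"],2),onz(n,k["uv"],.166,c).round(4))
E
python3 look.py w5
```

```text
1 to 12 rows of numbers within range
time: 7.8
position: [0.5329, 0.1974, 0.2835]
eef_rot: [-180.0, -0.2, 178.7]
force: [-0.3, -0.6, -0.1]
opening: 0.106
time: 8.1
position: [0.5351, 0.1914, 0.2853]
eef_rot: [-180.0, 0.0, 178.2]
force: [-0.8, -0.7, -0.2]
opening: 0.105
8.1 [0.53513658 0.19139502 0.28525387] [-1.79966395e+02  7.09586435e-04  1.78240636e+02] [-0.76902195 -0.68115091 -0.24681522] 0.10519944009350729
expected tip [322.  226.4]
expected collar [322.2 242.9]
expected headtop [322.6 297.2]
key_tip [36.4, 243.6] 0.77 [ 0.578  -0.0872  0.166 ]
key_tip [322.3, 225.3] 0.58 [0.5675 0.1909 0.166 ]
keyhole [317.2, 193.5] 0.59 [0.5357 0.1872 0.166 ]
```

View pics/w5.png

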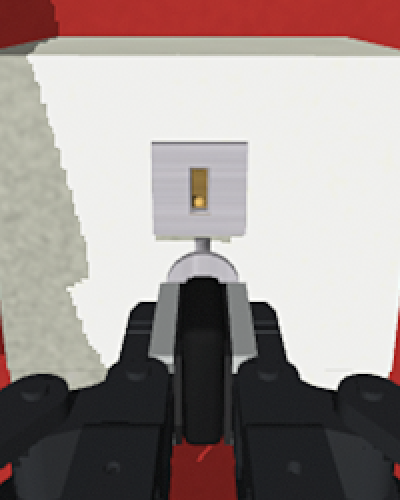

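The crop shows the key in the jaws, with tip and collar where expected (tip about 322,222). The plate and slot are ahead at full (319.8,194.5), with yaw aligned. I measure the slot with the arm settled.

```bash
cat > slot.py <<'E'
from h import *
n="wrist"
s=manip.get_state();c=cam(n);im,d=manip.snapshot(n);P=cloud(n,d,c);s2=manip.get_state();c2=cam(n)
print(s2["time"],s["position"],s2["position"],s2["eef_rot"],"camera moved",1000*np.linalg.norm(c[1].T@c[2]-c2[1].T@c2[2]))
hsv=cv2.cvtColor(im,cv2.COLOR_BGR2HSV); v,u=np.mgrid[:400,:640]
pl=(abs(u-320)<40)&(v>150)&(P[...,2]>.1635)&(P[...,2]<.169)
ys=np.argwhere(pl); b0=ys.min(0);b1=ys.max(0)
ex=lambda m:(lambda q:(len(q),cv2.minAreaRect((planexy(n,q,.166,c)*1000).astype(np.float32))))(np.argwhere(m)[:,::-1])
cu,cv_=(b0[1]+b1[1])/2,(b0[0]+b1[0])/2
sl=(abs(u-cu)<10)&(abs(v-cv_)<17)&(hsv[...,1]>60)
print("plate",ex(pl),np.median(P[pl][:,2])); print("slot",ex(sl))
sl2=(abs(u-cu)<10)&(abs(v-cv_)<17)&(P[...,2]<.163); print("slot depth",ex(sl2))
T=R.from_euler('xyz',s2["eef_rot"],degrees=True)
q=np.argwhere(sl)[:,::-1]; ctr=np.r_[np.array(cv2.minAreaRect((planexy(n,q,.166,c)).astype(np.float32)*1)[0]),.166]
print("slot centre in tool mm",T.inv().apply(ctr-s2["position"])*1000, "plate h via median")
E
python3 slot.py
```

```text
8.3 [0.53511463 0.19207819 0.28546276] [0.53504815 0.19237574 0.2854577 ] [1.79995707e+02 1.20927414e-02 1.78294387e+02] camera moved 0.24335778197198374
plate (2022, ((536.8798828125, 189.43724060058594), (44.01177215576172, 44.30659484863281), 88.21141052246094)) 0.16609621940301783
slot (153, ((535.9306640625, 189.15994262695312), (6.463770389556885, 18.310638427734375), 87.86437225341797))
slot depth (171, ((535.9656982421875, 189.623046875), (9.085477828979492, 20.195348739624023), 88.21472930908203))
slot centre in tool mm [ -0.95259654  -3.19702653 119.45766532] plate h via median
```

```bash
python3 -m creep '[-0.5,-2,15,0,0,0,-1,-3,40,0,0,0,-1,-3,58,0,0,0,-1,-3,62,0,0,0,-1,-3,62,0,0,0,-1,-3,62,0,0,0,-1,-3,62,0,0,0]'; python3 look.py w6
```

```text
time: 9.0
position: [0.5363, 0.1904, 0.2243]
eef_rot: [180.0, 0.1, 178.4]
force: [-0.2, 0.4, -0.8]
opening: 0.105
9.0 [0.53627467 0.19042333 0.22430358] [1.79957117e+02 7.92871531e-02 1.78373396e+02] [-0.24295045  0.3940039  -0.82524946] 0.10541068864290616
expected tip [322.  226.3]
expected collar [322.1 242.8]
expected headtop [322.6 297.1]
key_tip [322.1, 225.5] 0.72 [0.5428 0.1904 0.166 ]
keyhole [320.7, 217.8] 0.59 [0.5367 0.1896 0.166 ]
```

Run:
```python
import cv2,numpy as np
im=np.load("w6.npz")["im"]; cv2.imwrite("pics/w6b.png",cv2.resize(im[170:290,260:380],None,fx=5,fy=5,interpolation=cv2.INTER_CUBIC))
```

```text
(no output)
```

View pics/w6b.png

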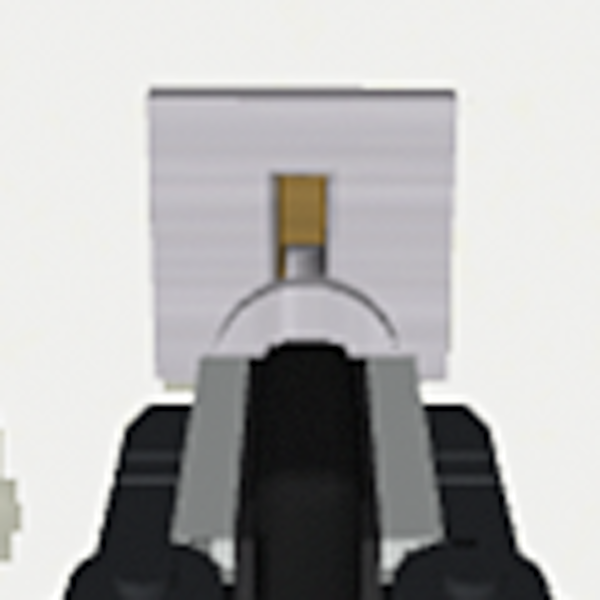

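The close crop shows the blade (crop u 306) over the slot (crop u 300), about 0.7 mm off in y. I check x from the edges.

Run:
```python
from h import *
n="wrist";c=cam(n);s=manip.get_state();print(s["position"]);T=R.from_euler('xyz',s["eef_rot"],degrees=True);K,r,t=c
def px(p): q=K@(r@p+t); return (q[:2]/q[2]).round(1)
for o in ([4.5,0,42],[9,0,34],[0,0,20.5],[11,0,20.5-3]): print(o,px(s["position"]+T.apply(np.array(o)/1000)))
for uv in ([320,205],[314.5,205],[325.7,205],[320,188.3],[290,188.3],[351,188.3],[291.6,246],[349,246]):
    print(uv,(T.inv().apply(onz(n,uv,.166,c)-s["position"])*1000).round(2))
```

```text
[0.53605655 0.19040563 0.22397028]
[4.5, 0, 42] [322.  220.2]
[9, 0, 34] [322.  218.4]
[0, 0, 20.5] [322.1 240.6]
[11, 0, 17.5] [322.1 225.8]
[320, 205] [ 9.6  -1.36 57.96]
[314.5, 205] [ 9.61 -5.28 57.96]
[325.7, 205] [ 9.6   2.7  57.96]
[320, 188.3] [21.98 -1.34 57.95]
[290, 188.3] [ 22.   -22.31  57.94]
[351, 188.3] [21.95 20.34 57.96]
[291.6, 246] [-22.78 -22.6   57.98]
[349, 246] [-22.84  20.2   58.  ]
```

```bash
python3 -m creep '[-0.5,-0.7,4,0,0,0,-0.5,-0.7,9,0,0,0,-0.5,-0.7,14,0,0,0,-0.5,-0.7,18,0,0,0,-0.5,-0.7,21,0,0,0,-0.5,-0.7,23,0,0,0,-0.5,-0.7,25,0,0,0,-0.5,-0.7,26,0,0,0,-0.5,-0.7,26,0,0,0]'
```

```text
time: 10.05
position: [0.5362, 0.1895, 0.1973]
eef_rot: [-180.0, -0.0, 178.4]
force: [0.3, -0.4, -0.5]
opening: 0.102
```

Entered freely to about 10.7 mm with no force. I push on past the pins, with small wiggles.

```bash
python3 -m creep '[0,0,2,0,0,0,0,0,3.5,0,0,1,0,0,5,0,0,-1,0,0,6.5,0,0,1,0,0,8,0,0,-1,0,0,9.5,0,0,1,0,0,11,0,0,-1,0,0,12,0,0,1,0,0,13,0,0,0,0,0,13,0,0,0]'
```

```text
time: 11.05
position: [0.5366, 0.1896, 0.1852]
eef_rot: [180.0, 0.1, 178.4]
force: [-1.3, -0.4, 6.0]
opening: 0.107
```

```bash
python3 -m creep '[0,0,1,0,0,1,0,0,2,0,0,-1,0,0,3,0,0,0,0,0,3,0,0,0]'; python3 look.py w7
```

```text
time: 11.45
position: [0.5372, 0.1898, 0.1851]
eef_rot: [179.9, 0.2, 178.4]
force: [-9.0, -4.2, 27.4]
opening: 0.101
11.45 [0.53722248 0.18982727 0.18506662] [1.79864419e+02 1.63658288e-01 1.78350727e+02] [-8.96804479 -4.24560688 27.43162943] 0.10137555831807528
expected tip [322.  226.4]
expected collar [322.2 242.9]
expected headtop [322.7 297.2]
key_tip [322.2, 225.9] 0.69 [0.527  0.1902 0.166 ]
keyhole [320.6, 240.6] 0.89 [0.5365 0.189  0.166 ]
```

View pics/w7.png

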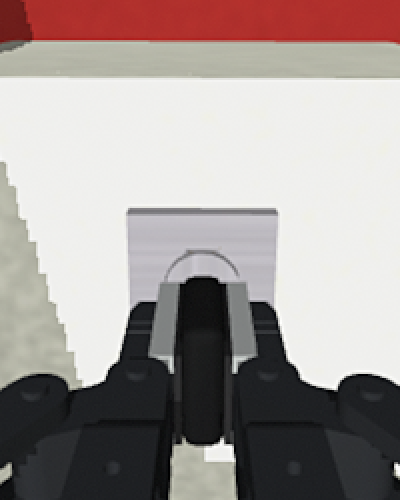

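The collar sits flush on the plate, with a rigid stop at 27 N and z 0.185, so the key is home. I ease the push and turn clockwise.

```bash
python3 -m creep '[0,0,-1.5,0,0,0,0,0,-1.5,0,0,7,0,0,-1.5,0,0,15,0,0,-1.5,0,0,23,0,0,-1.5,0,0,31,0,0,-1.5,0,0,39,0,0,-1.5,0,0,47,0,0,-1.5,0,0,47,0,0,0,-1.5,0,0,47]' 0 100 2>&1 | head -1; python3 -m creep '[0,0,-1.5,0,0,0,0,0,-1.5,0,0,7,0,0,-1.5,0,0,15,0,0,-1.5,0,0,23,0,0,-1.5,0,0,31,0,0,-1.5,0,0,39,0,0,-1.5,0,0,47,0,0,-1.5,0,0,47]' 0 100; python3 -c "
from cell import manip
s=manip.get_state();print(s['ft_torque'],s['joints'])"
```

```text
validation failed for argument at $...
time: 12.4
position: [0.5376, 0.1905, 0.1852]
eef_rot: [179.8, 0.0, 131.1]
force: [-1.8, -0.5, 12.2]
opening: 0.098
[ 0.11415022  0.4198885  -0.06873342] [-45.28290437  11.67277627  24.48556501 100.12141708  -5.2078073
  69.06841631  21.71443498]
```

```bash
python3 -m creep '[0,0,0,0,0,8,0,0,0,0,0,16,0,0,0,0,0,24,0,0,0,0,0,32,0,0,0,0,0,40,0,0,0,0,0,47,0,0,0,0,0,49,0,0,0,0,0,49,0,0,0,0,0,49]'
python3 - <<'E'
from h import *
s=manip.get_state();print(s['ft_torque'],s['joints'])
n="side";im,d=manip.snapshot(n);cv2.imwrite("pics/s2.png",im[100:240,200:400].repeat(4,0).repeat(4,1))
n="top";im2,d=manip.snapshot(n);np.savez("t2.npz",im=im2,d=d,P=cloud(n,d))
E
python3 look.py w8
```

```text
time: 13.3
position: [0.538, 0.1904, 0.1852]
eef_rot: [179.8, -0.2, 82.4]
force: [0.2, 0.6, 13.1]
opening: 0.103
[ 0.11634748 -0.10139749  0.01838524] [-50.0248552   12.0445317   30.06236632 100.32738597  -6.47756773
  69.0517874  -25.82097842]
13.4 [0.53797448 0.19042291 0.18518294] [ 1.79776636e+02 -1.78435875e-01  8.24024797e+01] [ 0.48703727  0.57356024 12.60302334] 0.10152302991423921
expected tip [322.1 224.5]
expected collar [322.2 240.8]
expected headtop [322.8 294.4]
key_tip [323.0, 225.4] 0.59 [0.5397 0.1994 0.166 ]
```

View pics/s2.png

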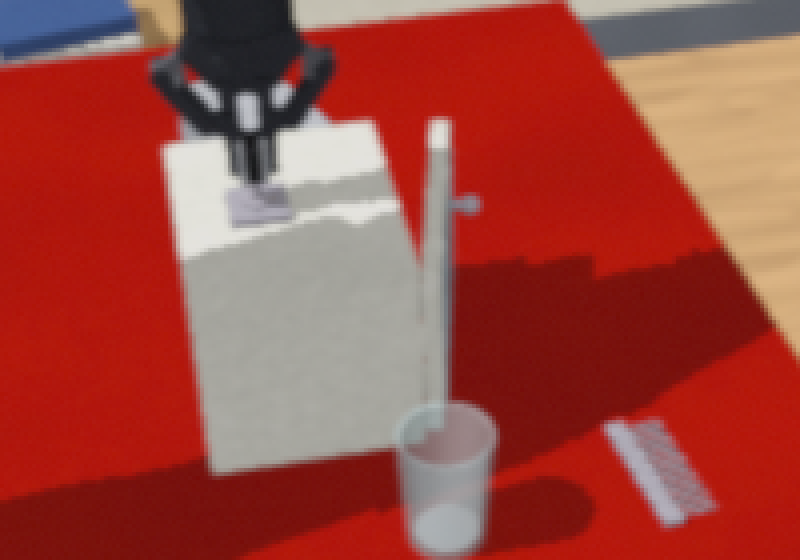

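View pics/w8.png

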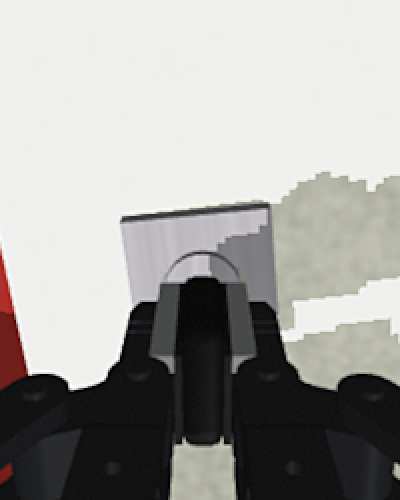

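The side crop shows the door swung ajar at the far face, and the wrist crop shows the collar flush with the head square in the pads. A last numeric check covers the door angle and the bystanders.

Run:
```python
from h import *
b=np.load("t2.npz");a=np.load("top.npz");P=b["P"];v,u=np.mgrid[:400,:640]
m=(P[...,2]>.13)&(P[...,2]<.17)&(P[...,0]>.60)&(P[...,0]<.75)&(P[...,1]>.05)&(P[...,1]<.32)
for y in np.arange(.08,.31,.02):
    k=m&(abs(P[...,1]-y)<.01); 
    if k.any(): print(round(y,2),P[k][:,0].max().round(4),end="; ")
print()
for nm,(x,y) in dict(tumbler=(321,205),comb=(312,155),brush=(490,235),tin=(138,231)).items():
    w=np.s_[y-35:y+35,x-35:x+35] if nm!="comb" else np.s_[y-12:y+12,x-25:x+25]
    A,B=[cv2.cvtColor(q["im"][w],cv2.COLOR_BGR2HSV)[...,1].astype(np.float32) for q in(a,b)]
    print(nm,cv2.phaseCorrelate(A,B))
s=manip.get_state();print(s["time"],s["position"],s["eef_rot"],s["force"],s["opening"])
```

```text
0.08 0.6519; 0.1 0.6565; 0.12 0.6607; 0.14 0.6659; 0.16 0.6713; 0.18 0.6776; 0.2 0.6832; 0.22 0.6884; 0.26 0.7001; 0.28 0.6993; 
tumbler ((-0.032055963742969595, -0.103073419773267), 0.9439145844475723)
comb ((0.0051498825183422525, 0.01629589795077635), 1.007902274131775)
brush ((-0.01764652725297111, 0.03888444007405667), 0.9747011055824933)
tin ((0.11234122826115822, -0.06506535931415414), 0.898796835799276)
13.55 [0.53799307 0.19039951 0.18518442] [ 1.79775440e+02 -1.77413888e-01  8.23998201e+01] [ 0.71956005 -0.48647872 12.75741331] 0.10140810087244219
```

```bash
python3 -c "
from cell import manip
print(manip.finish_job())"
```

```text
the job is handed in; nothing more can be done
None
```

I took the black-headed key from its stand, pushed it home in the cabinet lock and turned it clockwise. I handed the job in at about 13.6 s, still gripping it; the hand-in reports no verdict.

**Last checks:**
- **Seating:** The collar sits flush on the plate. TCP height 0.185 m puts the tip about 23 mm deep, and the arm holds about 13 N of downward push.
- **Turn and door:** The hand turned 96°. Measured in the top view, the door stands about 0.23–0.25 rad open, so the lock should be at about 1.5 rad. I could not read the lock angle directly.
- **Grip:** The commanded grip is 100 N. The opening of 0.101 matches the key's head, and the tool is within 0.3° of vertical.
- **Bystanders:** Tumbler, comb, brush and tin moved no more than about 0.1 px between the first and last top pictures.

**What failed or disagreed:**
- Two mistyped move calls were refused whole and caused no motion.
- The first keyhole measurement, from a picture taken before the arm had settled, was about 5 mm off. I replaced it with a settled, closer look before inserting the key.

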